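# Heft the glue bottles in a sloping partitioned carton and bring out the full one

### The arm

A 6-joint arm with a two-finger parallel gripper is mounted at the origin on the work surface. World frame = base frame: x ahead of the robot, y to its left, z up, the work surface at z = 0. Lengths are in m, angles in degrees, forces in N, time in s.
With the tool pointing down it reaches from about 0.375 to 0.925 m from the base axis. Payload 5.7 kg.
Tool frame: the origin (TCP) lies between the finger pads; the fingertips stand 19 mm ahead of it and the grasp point (between the pads) is the TCP; z points along the fingers, x is the direction in which the jaws open and shut, and the axes are right-handed (so a half turn about z gives the same grasp; the last joint's range is limited). The gripper opens to 85 mm and grips with 20 to 120 N. Pads are 22 mm wide; open, the fingers measure 114 mm over their backs; the gripper's body (76 mm by 85 mm) begins 54 mm behind the grasp point. The pads swing forward as they close: fully open they stand 13 mm farther back than shut.
Start: joints at [-71.511, 20.558, 86.54, -0, 72.909, -6.595], TCP at [0.254, -0.543, 0.226] pointing down, gripper open.
Joint ranges: [-170.27, 170.27], [-57.76, 135], [12.27, 136.19], [-55.21, 235.2], [11.17, 155.16], [-170.74, 170.74]. Speed limits (degrees/s): [136.94, 136.94, 180, 180, 180, 180].

### API

Orientations are given as a 3x3 rotation matrix whose columns are the frame's x, y, z axes.
In Python, from workcell import robot gives the robot as it stands.
- The arm moves only by the shell command python3 -m pendant 'ROWS' [FORCE]. ROWS is JSON, a list of rows, each a list of 3 entries, a list of its own where there are three numbers: the gripper's target within -1 to 1 (fully open at 1, half-way at 0, shut at -1), then the shift along the world's x, y, z in cm, then the turn about the world's z in degrees. In form: [[gripper, [dx, dy, dz], twist], ...]. A call has 1 to 8 rows; each row shifts and turns the commanded pose from where the row before left it; what a row does not reach is not made up. A row lasts 1/10 s, in which the tool goes at most 50 mm and 8.59 degrees, less where a joint would pass 70% of its speed; a pose out of reach is approached as far as the arm can. A call with a gripper value outside its range is refused whole. The fingers move at their own pace and stop on an object; FORCE is the grip in N (left out, the last holds). Time passes only in rows, so rows that do not move let the fingers close. It gives the time, the measured TCP pose, the force and the opening at its end, in the units of the state.
- robot.read_state(): the state, without advancing time (a new reading comes with each control period).
- robot.get_image(name): name is "scene" or "top"; returns a dict with "img" (480x640x3 uint8, red, green, blue), "z_map" (480x640 float32, m along the optical axis (not along the pixel's ray), 0 where there is no reading), "intrinsics" (3x3 intrinsics, pixels), "world_from_camera" (4x4, takes a point from camera to world coordinates). Camera axes: x right, y up, looking along -z (the intrinsics and any distortion apply to the point x, -y, -z); pixel columns grow to the right and rows downward; lengths in m; the calibration is good to about 2 mm. A picture is of the moment at which its call begins.
- robot.close_job(): hands the job in, once; it reports no verdict.
The state is a dict: "time": time; "joint_pos": joint angles; "qd": joint speeds; "tau": joint torques, N m; "ee_pos": TCP position; "tcp_rot": TCP orientation; "contact_force": force on the tool from outside, world axes, zero at the start; "moment": the same for the moment, N m; "grip_width": finger opening in m.
Only numpy, scipy, OpenCV 4.12 (cv2) and the standard library are available. Lean on these libraries where they do the work, as an engineer would, in place of code of your own. Each camera call takes 0.05 s, during which the arm holds its last target.

### The job

The gluing place has run out of glue. Of the three look-alike glue bottles in the front row of the sloping partitioned carton one is full, one is half used and one is empty: feel by lifting which is the full one, draw it out along the slope past the partitions, and set it down gently, upright, on the floor of the steel tray beside the glue pot. The other two bottles must be left standing in their own cells, and nothing else may be shifted or knocked over, nor the cardboard crushed.

Things in the scene. Friction and masses are not known exactly. Their poses are not given: they have to be found in the camera images.
- carton: open six-cell cardboard carton, fixed on a low sloping steel bench stand that leans it 0.40 rad (23 deg) towards the robot. Origin: centre of its inner floor, 64 mm above the table. Own axes: z up along the cells, x up the slope to the back, y along the rows to the left. Two rows of three cells, centres at x = -43 mm (front row, nearest the robot) and +43 mm (back row), y = +100, 0, -100 mm.
- carton_mouth (a point): centre of the carton's mouth, level with the partition tops, 146 mm from the inner floor along the carton's z. Cells are 82 mm (x) by 96 mm (y); partitions 4 mm thick; the outer walls, 5 mm thick, rise 6 mm above this point. The flaps hang down outside the walls: up to 40 mm out at the left and right, 20 mm at the front, 55 mm at the back.
- bottle_a_center (a point): centre (half-way up, on the axis; own z from foot to cap) of the bottle in the left (+y) cell of the front row. Closed opaque white squat glue bottle, 152 mm tall: body 76 mm across up to 90 mm, shoulder sloping in to a 27 mm neck at 112 mm, then the grip: a ribbed grey screw cap 30 mm across, 116 to 152 mm above the foot. The middle of the cap lies 58 mm from this point along z.
- bottle_b_center (a point): the same point of the bottle in the middle cell of the front row, exactly like bottle a to look at. The bottles stand on the carton's inner floor, leaning with it, resting against or within 6 mm of the lower (-x) wall of the cell, within 4 mm of mid-cell in y; their caps end 6 mm above the partition tops, level with the outer walls.
- bottle_c_center (a point): the same point of the bottle in the right (-y) cell of the front row, exactly like the others to look at. One of the three, any of them, is full and weighs 0.47 to 0.55 kg in all; another is half used, 0.25 to 0.29 kg; the third is empty, 0.08 kg. What is inside hardly shifts.
- tray: fixed flat steel tray on the table, where the glue is used: 150 mm (its x) by 240 mm (its y) outside, floor 4 mm thick, rim 16 mm high and 4 mm thick, a thin wire handle at each y end. Origin: centre of its underside, on the table. The glue pot stands in its +y half; its -y half is free (for example around y = -50 mm).
- glue_pot: small open glass glue pot, 68 mm across and 55 mm tall, standing in the +y half of the tray; origin at the centre of its foot. Leave it alone.
- spray_can: aluminium spray can, 56 mm across, 160 mm tall, in the left (+y) cell of the carton's back row, leaning with the carton; origin at the centre of its foot. Leave it alone.
- jar: grey jar with a black lid, 66 mm across, 110 mm tall, in the right (-y) cell of the carton's back row, leaning with the carton; origin at the centre of its foot. Leave it alone. The middle cell of the back row is empty.
- brush: flat glue brush, 170 mm long, lying on the table beyond the tray; origin under its middle. Leave it alone.
- screwdriver: screwdriver with a black handle, 160 mm long, lying on the table between the robot and the carton; origin under its middle. Leave it alone.
- tape_roll: roll of packing tape lying flat on the table, 104 mm across, 48 mm tall; origin at the centre of its underside. Leave it alone.
- table: white bench top, its surface at z = 0
There are look-alikes about, which are no part of the job. What is shaped like the part that bears bottle_c_center but pink is not meant.

How it is judged:
By the outcome, as a careful person would: the job done as asked, in the order asked, and still so for the second after the job is handed in, with the robot touching nothing.
It also fails if it takes over 72 s, if anything falls off the work surface, if the arm or the gripper's body presses on something with over 40 N, if the wrist force passes 120 N, or if a joint passes its speed limit or range.

## Working session

There is one attempt and no reset: what is moved stays moved. The work goes in short steps, Python scripts to look and compute and a shell command to move; the robot and the scene stay as the last step left them, time stands still between calls to the robot, and variables do not carry over. Pictures are saved under pics/ and viewed, and the job is handed in when it is done.

```bash
ls; mkdir -p pics; python3 - <<'E'
from workcell import robot
import cv2,numpy as np
s=robot.read_state()
print(s)
for n in("scene","top"):
    d=robot.get_image(n); np.savez(f"{n}0.npz",**d)
    cv2.imwrite(f"pics/{n}0.png",d["img"][:,:,::-1]); print(n,d["intrinsics"],d["world_from_camera"])
E
```

```text
pics
{'time': 0.0, 'joint_pos': array([-7.15109785e+01,  2.05986546e+01,  8.66002528e+01, -2.74861211e-03,
        7.29078705e+01, -6.59312515e+00]), 'qd': array([ 0.06789967, -0.01488198, -0.00719092,  0.01000698, -0.03521663,
        0.02858125]), 'tau': array([-1.42925899e-03, -5.27617836e+01, -2.78621399e+01, -3.63441750e-04,
        1.30487993e-02, -5.70291931e-06]), 'ee_pos': array([ 0.25411926, -0.54275504,  0.22523771]), 'tcp_rot': array([[ 4.23929447e-01, -9.05694994e-01, -6.34484479e-04],
       [-9.05693313e-01, -4.23929888e-01,  1.75289005e-03],
       [-1.85656068e-03, -1.68453360e-04, -9.99998262e-01]]), 'contact_force': array([-0.33635125,  0.53821474, -1.09990628]), 'moment': array([-0.0659538 ,  0.00338139,  0.03545897]), 'grip_width': 0.08519078735315314}
scene [[442.96187786   0.         323.35714688]
 [  0.         442.96187786 245.31518114]
 [  0.           0.           1.        ]] [[ 0.99882532  0.04174474 -0.02460385  0.54503868]
 [-0.04592825  0.65375014 -0.7553154  -0.73509322]
 [-0.01544567  0.75555816  0.65489946  0.82204073]
 [ 0.          0.          0.          1.        ]]
top [[452.16892324   0.         328.82785461]
 [  0.         452.16892324 242.7950591 ]
 [  0.           0.           1.        ]] [[ 0.0014132   0.98323022 -0.1823632   0.40857617]
 [-0.99997944  0.00253009  0.00589201  0.05146534]
 [ 0.0062546   0.18235113  0.98321358  1.00836451]
 [ 0.          0.          0.          1.        ]]
```

View pics/scene0.png

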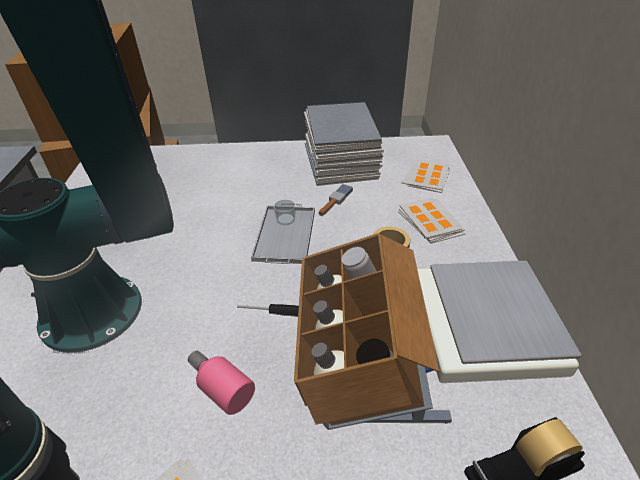

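View pics/top0.png

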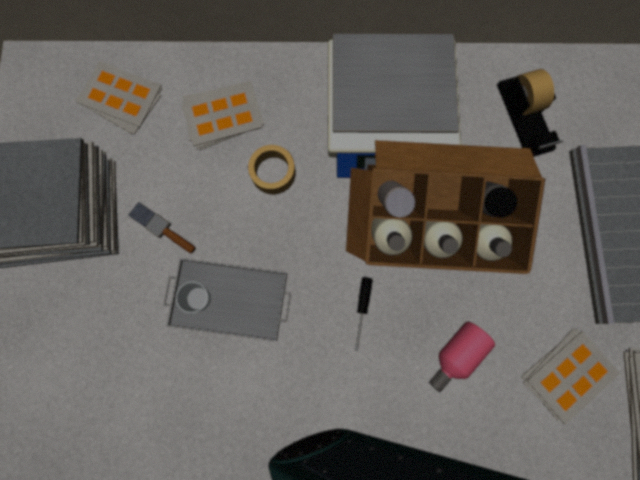

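```bash
cat > h.py <<'E'
import numpy as np,cv2
def cloud(d):
    K=d["intrinsics"];T=d["world_from_camera"];z=d["z_map"].astype(float)
    v,u=np.mgrid[:480,:640]
    p=np.stack([(u-K[0,2])/K[0,0]*z,-(v-K[1,2])/K[1,1]*z,-z],-1)
    w=p@T[:3,:3].T+T[:3,3]; w[z<=0]=np.nan
    return w
def ray(d,u,v,h):
    K=d["intrinsics"];T=d["world_from_camera"]
    r=T[:3,:3]@np.array([(u-K[0,2])/K[0,0],-(v-K[1,2])/K[1,1],-1]);o=T[:3,3]
    return o+r*(h-o[2])/r[2]
def crop(img,x0,y0,x1,y1,f,name):
    cv2.imwrite(name,cv2.resize(img[y0:y1,x0:x1,::-1],None,fx=f,fy=f,interpolation=cv2.INTER_CUBIC))
E
python3 - <<'E'
from h import *
s=np.load("scene0.npz");t=np.load("top0.npz")
crop(s["img"],280,220,480,370,4,"pics/sc1.png"); crop(t["img"],340,130,560,285,3.6,"pics/tc1.png")
for n,d in(("s",s),("t",t)):
    w=cloud(d); print(n,np.isnan(w).mean())
    for (u,v) in ([(320,272),(320,306),(320,352),(372,350),(350,258),(280,240),(250,330)] if n=="s" else [(397,240),(448,243),(499,246),(500,200),(400,200),(250,310),(230,190),(380,350)]): print(u,v,w[v,u].round(4), d["img"][v,u])
E
```

```text
s 0.00404296875
320 272 [ 0.5582 -0.0851  0.1866] [113 109 109]
320 306 [ 0.5545 -0.1777  0.1875] [111 108 107]
320 352 [ 0.5503 -0.2813  0.1873] [112 107 106]
372 350 [ 0.6408 -0.2765  0.1792] [28 25 23]
350 258 [ 0.6192 -0.0832  0.2202] [170 170 173]
280 240 [0.4529 0.2386 0.0048] [151 152 158]
250 330 [ 0.3914 -0.0764 -0.0006] [193 192 196]
t 0.004033203125
397 240 [ 0.5662 -0.0794  0.1884] [74 71 64]
448 243 [ 0.561  -0.1738  0.1877] [72 69 65]
499 246 [ 0.5554 -0.2676  0.1885] [72 69 65]
500 200 [ 0.6459 -0.2789  0.1798] [8 6 7]
400 200 [ 0.6322 -0.0808  0.2256] [106 104 114]
250 310 [0.4443 0.2183 0.0045] [91 92 92]
230 190 [ 7.195e-01  2.745e-01 -6.000e-04] [131 127 125]
380 350 [ 0.3588 -0.0664 -0.0016] [129 127 124]
```

View pics/sc1.png

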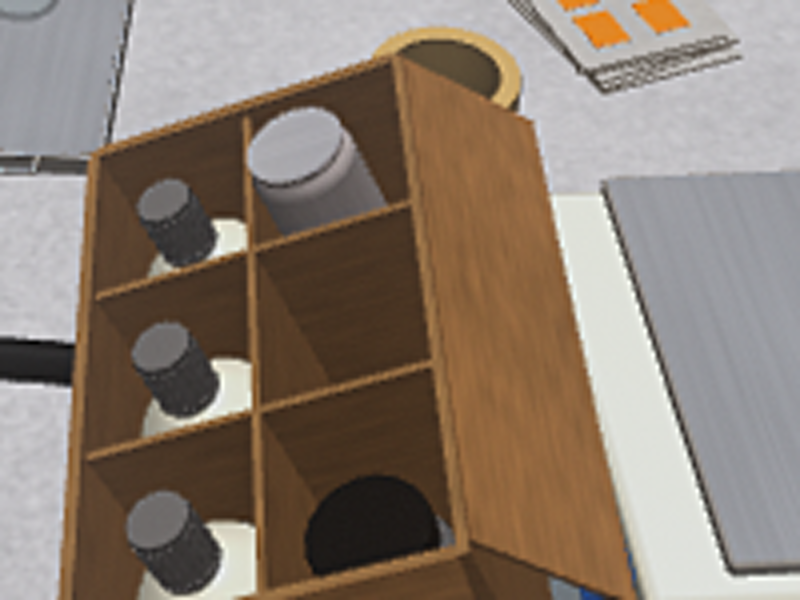

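View pics/tc1.png

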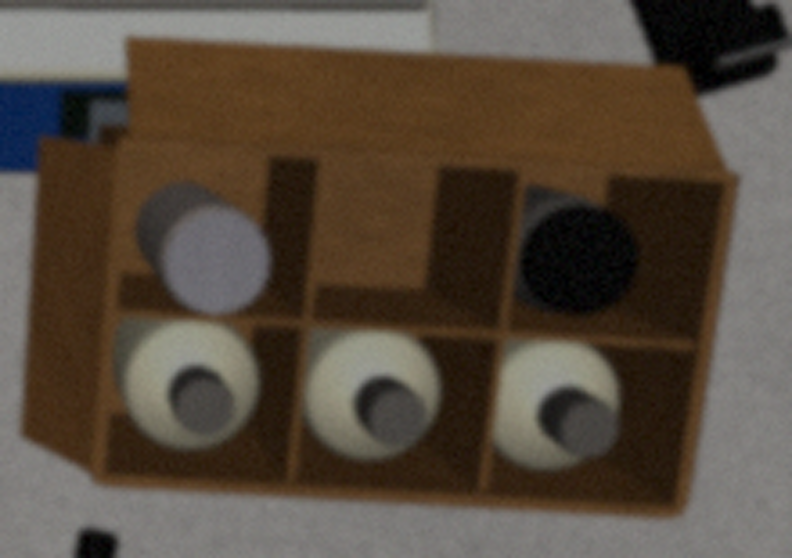

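```bash
python3 - <<'E'
from h import *
s=np.load("scene0.npz");t=np.load("top0.npz")
def caps(d,seeds,lab):
    w=cloud(d); im=d["img"].astype(int); out=[]
    for (u,v) in seeds:
        c=im[v,u]; m=(np.abs(im-c).sum(-1)<40)
        p=w-w[v,u]; m&=(np.linalg.norm(p,axis=-1)<0.032)
        n,l=cv2.connectedComponents(m.astype(np.uint8)); mm=l==l[v,u]
        pts=w[mm]; 
        q=pts.mean(0); 
        for _ in range(3):
            _,_,V=np.linalg.svd(pts-pts.mean(0)); nn=V[2]*np.sign(V[2][2]); r=(pts-pts.mean(0))@nn; pts=pts[np.abs(r)<0.003]
        ys,xs=np.nonzero(mm)
        bb=np.ptp(pts,axis=0)
        print(lab,(u,v),mm.sum(),"px",xs.mean().round(1),ys.mean().round(1),"mean",pts.mean(0).round(4),"mid",((pts.max(0)+pts.min(0))/2).round(4),"n",nn.round(3),"bb",bb.round(4))
        out.append(pts.mean(0))
    o=np.array(out);e=o[0]-o[2];print("rowdir",np.degrees(np.arctan2(-e[0],e[1])).round(2),np.linalg.norm(e))
caps(s,[(321,270),(320,306),(320,349)],"s")
caps(t,[(396,242),(450,245),(502,248)],"t")
# carton: brown points near the partition-top plane
for n,d in(("s",s),("t",t)):
    w=cloud(d);hsv=cv2.cvtColor(d["img"],cv2.COLOR_RGB2HSV)
    # the mid row partition & side: points whose z_c in [.140,.155] for guess frame
    for yaw in [-3]:
        a=.4
        ps=np.radians(-3.0);R=np.array([[np.cos(ps),-np.sin(ps),0],[np.sin(ps),np.cos(ps),0],[0,0,1]])@np.array([[np.cos(a),0,-np.sin(a)],[0,1,0],[np.sin(a),0,np.cos(a)]])
    br=(hsv[...,1]>80)&(hsv[...,0]<25)&(hsv[...,2]>60)
    pts=w[br]; pts=pts[(pts[:,0]>.4)&(pts[:,0]<.8)&(pts[:,1]<0.05)&(pts[:,1]>-.4)&(pts[:,2]>.1)]
    q=pts@R  # carton-oriented coords
    h,e=np.histogram(q[:,2],bins=np.arange(q[:,2].min(),q[:,2].max()+.004,.004)); print(n,len(pts)); print([(round(x,3),int(k)) for x,k in zip(e,h)][-15:])
    np.savez(f"q{n}.npz",q=q,R=R)
E
```

```text
s (321, 270) 89 px 320.4 269.6 mean [ 0.5593 -0.0779  0.1865] mid [ 0.5596 -0.0775  0.1858] n [-0.419  0.054  0.906] bb [0.0233 0.0279 0.0124]
s (320, 306) 117 px 319.7 306.0 mean [ 0.554  -0.1768  0.1866] mid [ 0.5537 -0.1771  0.1863] n [-0.393  0.017  0.919] bb [0.0251 0.0252 0.0142]
s (320, 349) 156 px 318.9 349.4 mean [ 0.5486 -0.2755  0.1868] mid [ 0.5488 -0.2753  0.1876] n [-0.388  0.041  0.921] bb [0.0247 0.0287 0.0128]
rowdir -3.09 0.1979226428956436
t (396, 242) 195 px 396.1 242.4 mean [ 0.5611 -0.0785  0.1867] mid [ 0.5609 -0.0777  0.1862] n [-0.374  0.055  0.926] bb [0.0251 0.029  0.0125]
t (450, 245) 200 px 449.7 245.1 mean [ 0.5547 -0.1782  0.1861] mid [ 0.5574 -0.1776  0.1861] n [-0.268  0.062  0.962] bb [0.0251 0.0262 0.0082]
t (502, 248) 179 px 503.2 248.4 mean [ 0.5506 -0.2759  0.1868] mid [ 0.5511 -0.2763  0.1866] n [-0.392  0.028  0.919] bb [0.0262 0.0245 0.0134]
rowdir -3.03 0.19761113242568673
s 17910
[(np.float64(-0.101), 753), (np.float64(-0.097), 786), (np.float64(-0.093), 775), (np.float64(-0.089), 829), (np.float64(-0.085), 895), (np.float64(-0.081), 872), (np.float64(-0.077), 905), (np.float64(-0.073), 965), (np.float64(-0.069), 935), (np.float64(-0.065), 999), (np.float64(-0.061), 995), (np.float64(-0.057), 1203), (np.float64(-0.053), 1099), (np.float64(-0.049), 1653), (np.float64(-0.045), 93)]
t 8801
[(np.float64(-0.1), 342), (np.float64(-0.096), 324), (np.float64(-0.092), 358), (np.float64(-0.088), 328), (np.float64(-0.084), 356), (np.float64(-0.08), 361), (np.float64(-0.076), 357), (np.float64(-0.072), 355), (np.float64(-0.068), 371), (np.float64(-0.064), 366), (np.float64(-0.06), 466), (np.float64(-0.056), 1000), (np.float64(-0.052), 1243), (np.float64(-0.048), 1116), (np.float64(-0.044), 6)]
```

```bash
python3 -m pendant '[[0.18,[0,0,4.4],0],[0.18,[3,2.67,0.3],-3.5],[0.18,[3,2.67,0],-3.5],[0.18,[3,2.67,0],-3.5],[0.18,[3,2.67,0],-3.5],[0.18,[3,2.67,0],-3.5],[0.18,[3,2.67,0],-3.5],[0.18,[3,2.67,0],-3.5]]' 60; python3 -m pendant '[[0.18,[3,2.67,0],-3.5],[0.18,[3,2.67,0],0],[0.18,[3,2.67,0],0],[0.18,[0,0,0],0],[0.18,[0,0,0],0]]'
```

```text
time: 0.9
ee_pos: [0.4651, -0.355, 0.2727]
tcp_rot: [[0.008, -1.0, -0.001], [-1.0, -0.008, 0.001], [-0.001, 0.001, -1.0]]
contact_force: [-0.5, -0.5, 0.2]
grip_width: 0.0499
time: 1.4
ee_pos: [0.5545, -0.2756, 0.2724]
tcp_rot: [[-0.049, -0.999, -0.001], [-0.999, 0.049, 0.0], [-0.0, 0.001, -1.0]]
contact_force: [0.7, 0.4, 0.6]
grip_width: 0.0506
```

```bash
python3 -m pendant '[[0.18,[0,0,-3],0],[0.18,[0,0,-2.5],0],[0.18,[0,0,-1.5],0],[0.18,[0,0,-1],0],[0.18,[0,0,-1],0],[0.18,[0,0,-0.8],0],[0.18,[0,0,0],0]]' 60; python3 - <<'E'
from h import *
from workcell import robot
d=robot.get_image("scene"); crop(d["img"],240,200,480,380,3.3,"pics/sc2.png")
d=robot.get_image("top"); crop(d["img"],340,130,560,285,3.6,"pics/tc2.png")
E
```

```text
time: 2.1
ee_pos: [0.5537, -0.2764, 0.1742]
tcp_rot: [[-0.051, -0.999, -0.001], [-0.999, 0.051, 0.001], [-0.001, 0.001, -1.0]]
contact_force: [0.8, 0.4, -0.1]
grip_width: 0.0502
```

View pics/sc2.png

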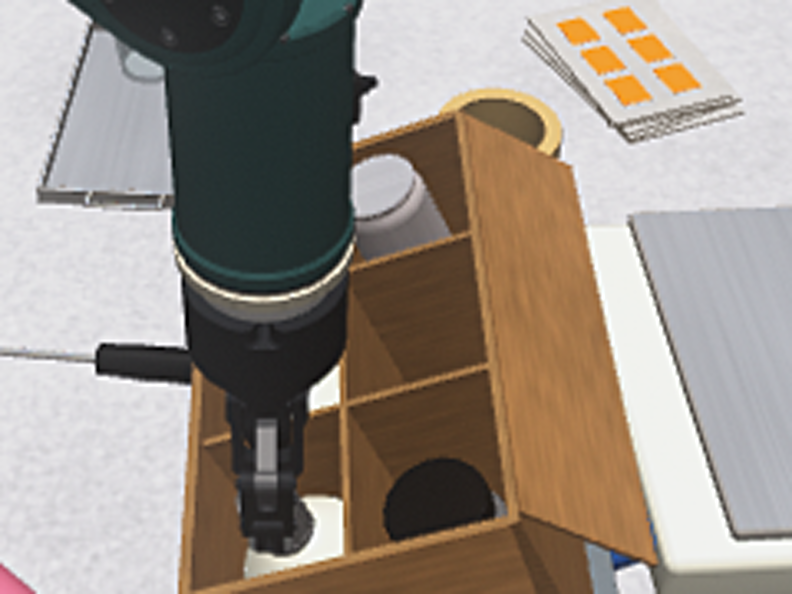

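The gripper is at (250–310, 400–550) in the crop, with its fingers straddling cap c and clear of the partitions. I'll close and lift.

```bash
python3 -m pendant '[[-1,[0,0,0],0],[-1,[0,0,0],0],[-1,[0,0,0],0],[-1,[0,0,0],0]]' 60; python3 -m pendant '[[-1,[-0.2,0,0.46],0],[-1,[-0.2,0,0.46],0],[-1,[-0.2,0,0.46],0],[-1,[-0.2,0,0.46],0],[-1,[0,0,0],0],[-1,[0,0,0],0],[-1,[0,0,0],0]]' 60; python3 - <<'E'
from workcell import robot
for i in range(3): 
    s=robot.read_state(); print(s['contact_force'].round(2),s['moment'].round(3),s['tau'].round(2))
    robot.get_image("top")
E
```

```text
time: 2.6
ee_pos: [0.5547, -0.2764, 0.1761]
tcp_rot: [[-0.051, -0.999, 0.001], [-0.999, 0.051, -0.0], [0.0, -0.001, -1.0]]
contact_force: [-1.2, 0.9, 6.6]
grip_width: 0.0259
time: 3.3
ee_pos: [0.5468, -0.2767, 0.1939]
tcp_rot: [[-0.051, -0.999, 0.001], [-0.999, 0.051, -0.001], [0.0, -0.001, -1.0]]
contact_force: [2.8, -0.9, 0.5]
grip_width: 0.0259
[ 2.84 -0.86  0.53] [-0.01  -0.415  0.007] [-5.300e-01 -5.455e+01 -2.539e+01 -3.800e-01  8.100e-01 -1.000e-02]
[ 1.76 -0.93  0.83] [-0.071 -0.372  0.002] [ -0.5  -54.48 -25.31  -0.37   0.84  -0.  ]
[ 2.95 -0.22  0.54] [-0.081 -0.476 -0.023] [ -0.47 -54.42 -25.24  -0.35   0.87  -0.  ]
```

```bash
python3 - <<'E'
from h import *
from workcell import robot
d=robot.get_image("scene"); crop(d["img"],290,280,370,360,7,"pics/sc3.png")
E
```

```text
(no output)
```

View pics/sc3.png

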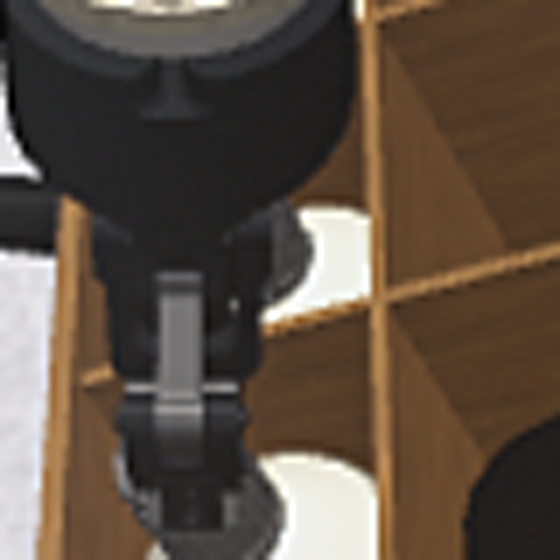

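```bash
python3 -m pendant '[[-1,[0.2,0,0.1],0],[-1,[0,0,0],0],[-1,[0,0,0],0]]' ; python3 -m pendant '[[-1,[0.2,0,0.1],0],[-1,[0,0,0],0],[-1,[0,0,0],0]]' ;python3 - <<'E'
from workcell import robot
from h import *
for i in range(3): 
    s=robot.read_state(); print(s['contact_force'].round(2),s['moment'].round(3),s['tau'].round(2))
    d=robot.get_image("top")
w=cloud(d);t=np.load("top0.npz");w0=cloud(t)
crop(d["img"],340,130,560,285,3.6,"pics/tc4.png")
d=robot.get_image("scene");w=cloud(d);w0=cloud(np.load("scene0.npz"))
for y,x in [(356,340),(354,335),(358,340),(352,338)]: print(w[y,x].round(4),w0[y,x].round(4),d["img"][y,x])
E
```

```text
time: 3.8
ee_pos: [0.5478, -0.2761, 0.194]
tcp_rot: [[-0.051, -0.999, -0.001], [-0.999, 0.051, 0.001], [-0.001, 0.001, -1.0]]
contact_force: [0.1, -0.3, -2.2]
grip_width: 0.0261
time: 4.1
ee_pos: [0.5502, -0.2762, 0.1953]
tcp_rot: [[-0.051, -0.999, -0.0], [-0.999, 0.051, 0.001], [-0.001, 0.001, -1.0]]
contact_force: [1.1, 0.6, -2.7]
grip_width: 0.026
[ 1.07  0.59 -2.66] [ 0.069 -0.092  0.014] [ -0.26 -56.78 -27.79  -0.19   0.14   0.  ]
[-0.36  0.9  -1.72] [ 0.041 -0.12  -0.012] [ -0.26 -56.76 -27.77  -0.19   0.14   0.  ]
[-0.08 -0.41 -2.06] [ 0.137 -0.127 -0.013] [ -0.26 -56.75 -27.75  -0.19   0.14   0.  ]
[ 0.5849 -0.2796  0.1704] [ 0.586  -0.2675  0.1532] [239 238 228]
[ 0.5765 -0.2758  0.1717] [ 0.5773 -0.2638  0.1546] [238 240 231]
[ 0.5846 -0.2836  0.1704] [ 0.5857 -0.272   0.1537] [238 238 227]
[ 0.5819 -0.2726  0.1726] [ 0.5833 -0.2558  0.149 ] [238 238 228]
```

View pics/tc4.png

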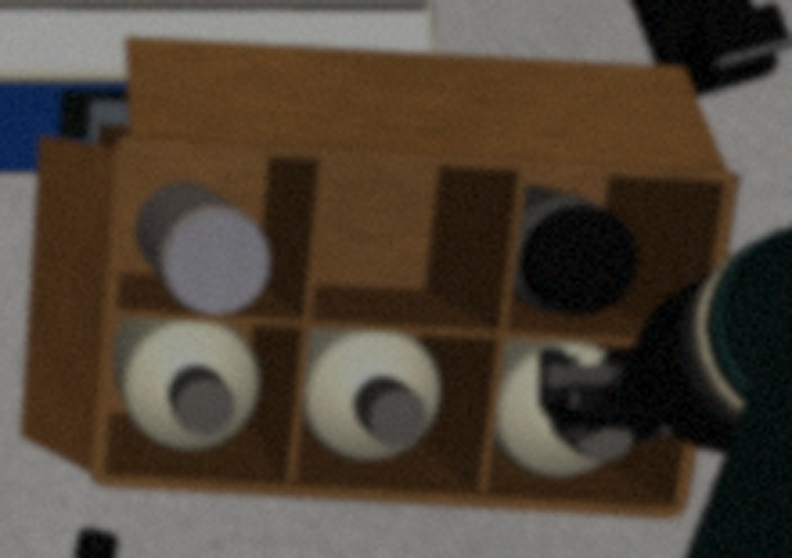

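```bash
python3 -m pendant '[[-1,[0.1,0,0.05],0],[-1,[0,0,0],0],[-1,[0,0,0],0],[-1,[0,0,0],0]]' ; python3 - <<'E'
from workcell import robot
import numpy as np
F=[];
for i in range(12): 
    s=robot.read_state(); F.append(np.r_[s['contact_force'],s['moment']]); robot.get_image("top")
print(np.mean(F,0).round(2),s['ee_pos'],s['tau'].round(2))
E
```

```text
time: 4.7
ee_pos: [0.5514, -0.2764, 0.196]
tcp_rot: [[-0.051, -0.999, 0.0], [-0.999, 0.051, 0.0], [-0.0, -0.0, -1.0]]
contact_force: [-0.7, 0.5, -2.8]
grip_width: 0.0261
[ 0.29  0.19 -2.16  0.02 -0.08 -0.01] [ 0.55137521 -0.27641516  0.19599515] [ -0.14 -56.48 -27.59  -0.09   0.11   0.  ]
```

```bash
python3 -m pendant '[[-1,[0.1,0,-0.5],0],[-1,[0.1,0,-0.5],0],[-1,[0.1,0,-0.5],0],[-1,[0,0,-0.25],0],[-1,[0,0,-0.15],0],[-1,[0,0,-0.05],0],[-1,[0,0,0],0]]' ; python3 -m pendant '[[0.18,[0,0,0],0],[0.18,[0,0,0],0],[0.18,[0,0,0],0],[0.18,[0,0,2],0],[0.18,[0,0,0],0],[0.18,[0,0,0],0]]';python3 - <<'E'
from workcell import robot
import numpy as np
F=[];
for i in range(4): 
    s=robot.read_state(); F.append(np.r_[s['contact_force'],s['moment']]); robot.get_image("top")
print(np.mean(F,0).round(2),s['ee_pos'],s['tau'].round(2))
E
```

```text
time: 6.0
ee_pos: [0.5545, -0.2764, 0.1765]
tcp_rot: [[-0.051, -0.999, 0.0], [-0.999, 0.051, 0.0], [-0.0, -0.0, -1.0]]
contact_force: [1.6, -0.2, -3.0]
grip_width: 0.0257
time: 6.6
ee_pos: [0.5547, -0.2767, 0.1968]
tcp_rot: [[-0.051, -0.999, 0.001], [-0.999, 0.051, -0.001], [0.001, -0.001, -1.0]]
contact_force: [-0.1, -0.3, -0.6]
grip_width: 0.0503
[-0.11 -0.24 -0.35 -0.02  0.02  0.  ] [ 0.55390556 -0.27613307  0.19571827] [-0.000e+00 -5.591e+01 -2.730e+01 -0.000e+00 -2.000e-02 -0.000e+00]
```

```bash
python3 -m pendant '[[0.18,[0,0,3.5],0],[0.18,[0.1,2.4,1],0],[0.18,[0.15,3.5,0],0],[0.18,[0.15,3,0],0],[0.18,[0.05,0.95,0],0],[0.18,[0,0,-3],0],[0.18,[0,0,-2],0],[0.18,[0,0,-0.8],0]]'; python3 -m pendant '[[0.18,[0,0,-0.9],0],[0.18,[0,0,0],0],[-1,[0,0,0],0],[-1,[0,0,0],0],[-1,[0,0,0],0],[-1,[0,0,0],0]]'; python3 -m pendant '[[-1,[-0.15,0,0.46],0],[-1,[-0.15,0,0.46],0],[-1,[-0.15,0,0.46],0],[-1,[-0.05,0,0.46],0],[-1,[0,0,0],0],[-1,[0,0,0],0]]'; python3 - <<'E'
from workcell import robot
import numpy as np
F=[];
for i in range(5): 
    s=robot.read_state(); F.append(np.r_[s['contact_force'],s['moment']]); robot.get_image("top")
print(np.mean(F,0).round(2),s['ee_pos'],s['tau'].round(2))
E
```

```text
time: 7.6
ee_pos: [0.5574, -0.1776, 0.1811]
tcp_rot: [[-0.051, -0.999, -0.004], [-0.999, 0.051, 0.001], [-0.001, 0.004, -1.0]]
contact_force: [-0.2, 0.0, -0.0]
grip_width: 0.0504
time: 8.2
ee_pos: [0.5593, -0.1781, 0.1755]
tcp_rot: [[-0.051, -0.999, 0.001], [-0.999, 0.051, -0.001], [0.001, -0.001, -1.0]]
contact_force: [-2.0, 0.2, 5.8]
grip_width: 0.0262
time: 8.8
ee_pos: [0.5539, -0.1779, 0.193]
tcp_rot: [[-0.051, -0.999, 0.0], [-0.999, 0.051, -0.0], [0.0, -0.0, -1.0]]
contact_force: [0.1, 0.0, -1.3]
grip_width: 0.0264
[ 0.16  0.16 -0.7  -0.03 -0.    0.01] [ 0.55370545 -0.1778161   0.19260186] [-1.000e-02 -5.203e+01 -2.650e+01 -0.000e+00  4.000e-02 -0.000e+00]
```

```bash
python3 -m pendant '[[-1,[0.15,0,-0.5],0],[-1,[0.15,0,-0.5],0],[-1,[0.15,0,-0.4],0],[-1,[0.05,0,-0.3],0],[-1,[0,0,-0.1],0],[-1,[0,0,0],0]]' ; python3 -m pendant '[[0.18,[0,0,0],0],[0.18,[0,0,0],0],[0.18,[0,0,0],0],[0.18,[0,0,3],0],[0.18,[0,0,2.5],0],[0.18,[0.1,2.5,1],0],[0.18,[0.15,3.5,0],0],[0.18,[0.15,3,0],0]]';python3 -m pendant '[[0.18,[0.15,0.95,0],0],[0.18,[0,0,0],0],[0.18,[0,0,0],0]]';python3 - <<'E'
from h import *
from workcell import robot
d=robot.get_image("scene"); crop(d["img"],240,200,480,380,3.3,"pics/sc5.png")
d=robot.get_image("top"); crop(d["img"],340,130,560,285,3.6,"pics/tc5.png")
E
```

```text
time: 9.65
ee_pos: [0.5591, -0.1778, 0.1755]
tcp_rot: [[-0.051, -0.999, 0.001], [-0.999, 0.051, 0.0], [-0.0, -0.0, -1.0]]
contact_force: [-0.9, 1.4, 4.8]
grip_width: 0.0262
time: 10.45
ee_pos: [0.563, -0.087, 0.2403]
tcp_rot: [[-0.052, -0.999, 0.001], [-0.999, 0.052, 0.0], [-0.0, -0.001, -1.0]]
contact_force: [0.4, -0.4, 0.0]
grip_width: 0.0507
time: 10.75
ee_pos: [0.5645, -0.0791, 0.2397]
tcp_rot: [[-0.051, -0.999, -0.0], [-0.999, 0.051, -0.001], [0.001, 0.0, -1.0]]
contact_force: [-0.5, -0.3, -0.0]
grip_width: 0.0505
```

View pics/sc5.png

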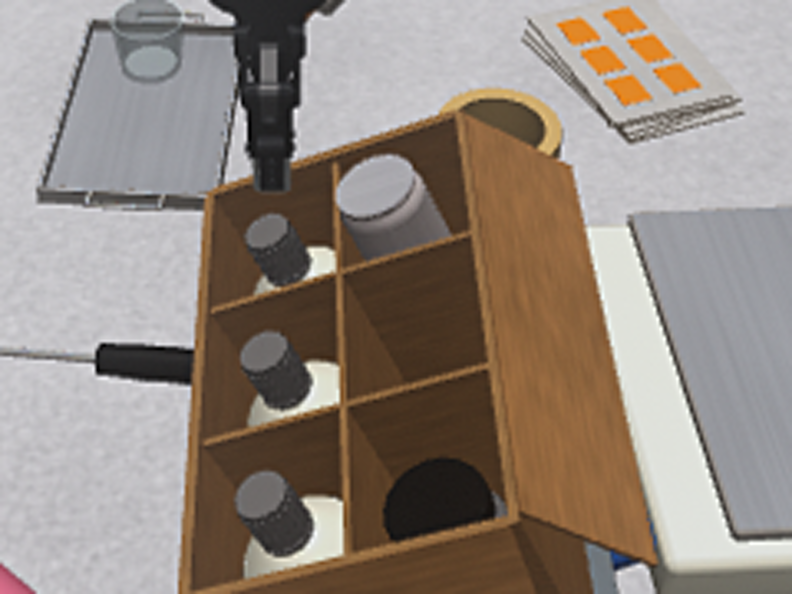

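View pics/tc5.png

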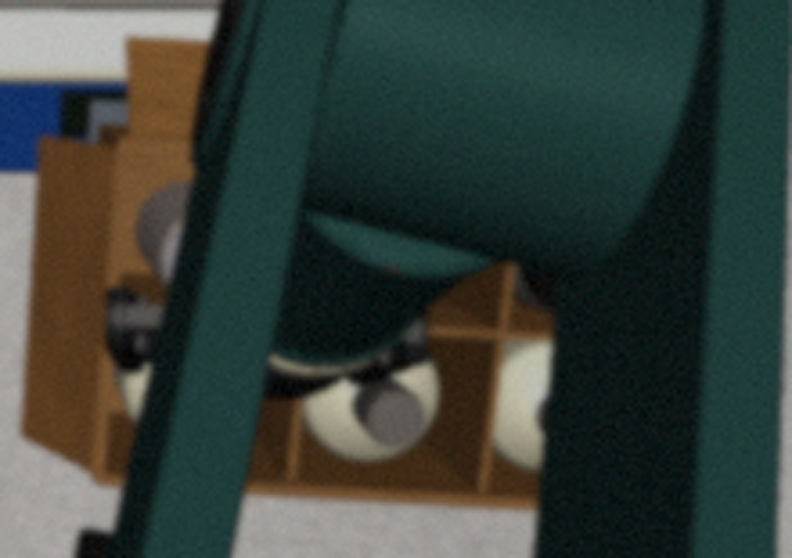

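```bash
python3 -m pendant '[[0.18,[0,0,-3],0],[0.18,[0,0,-1.5],0],[0.18,[0,0,-1],0],[0.18,[0,0,-0.7],0],[0.18,[0,0,0],0],[-1,[0,0,0],0],[-1,[0,0,0],0],[-1,[0,0,0],0]]' 80; python3 -m pendant '[[-1,[0,0,0],0],[-1,[-0.15,0,0.46],0],[-1,[-0.15,0,0.46],0],[-1,[-0.15,0,0.46],0],[-1,[-0.05,0,0.46],0],[-1,[0,0,0],0],[-1,[0,0,0],0]]'; python3 - <<'E'
from workcell import robot
import numpy as np
F=[];
for i in range(5): 
    s=robot.read_state(); F.append(np.r_[s['contact_force'],s['moment']]); d=robot.get_image("scene")
print(np.mean(F,0).round(2),s['ee_pos'],s['tau'].round(2))
from h import *
crop(d["img"],240,200,480,380,3.3,"pics/sc6.png")
E
```

```text
time: 11.65
ee_pos: [0.5653, -0.0784, 0.1793]
tcp_rot: [[-0.051, -0.999, 0.002], [-0.999, 0.051, -0.0], [0.0, -0.002, -1.0]]
contact_force: [-0.7, 1.6, 5.8]
grip_width: 0.0229
time: 12.35
ee_pos: [0.5594, -0.0784, 0.1965]
tcp_rot: [[-0.051, -0.999, 0.0], [-0.999, 0.051, -0.0], [0.0, -0.0, -1.0]]
contact_force: [0.2, -0.5, -3.5]
grip_width: 0.0229
[ 1.01 -0.21 -3.24 -0.05 -0.25  0.03] [ 0.55928563 -0.0784196   0.19612426] [ 1.000e-02 -5.142e+01 -2.658e+01 -4.000e-02  4.800e-01 -0.000e+00]
```

View pics/sc6.png

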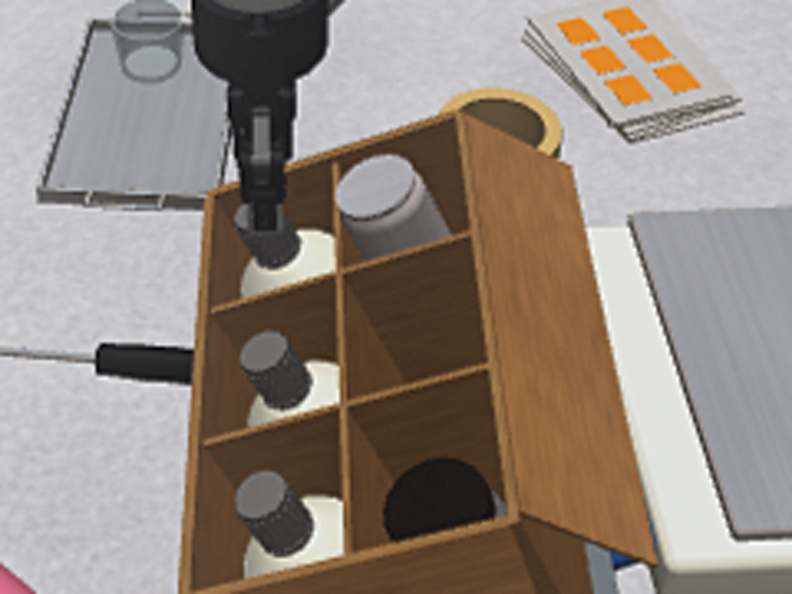

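```bash
python3 -m pendant '[[-1,[-0.1,0,0.6],0],[-1,[-0.35,0.02,0.9],0],[-1,[-0.38,0.02,0.9],0],[-1,[-0.38,0.02,0.9],0],[-1,[-0.38,0.02,0.9],0],[-1,[-0.38,0.02,0.9],0],[-1,[0,0,0],0]]' 80;  python3 - <<'E'
from workcell import robot
import numpy as np
F=[];
for i in range(5): 
    s=robot.read_state(); F.append(np.r_[s['contact_force'],s['moment']]); d=robot.get_image("scene")
print(np.mean(F,0).round(2),s['ee_pos'],s['tau'].round(2))
from h import *
crop(d["img"],240,200,480,380,3.3,"pics/sc7.png")
E
```

```text
time: 13.3
ee_pos: [0.54, -0.0775, 0.2492]
tcp_rot: [[-0.051, -0.999, 0.003], [-0.999, 0.051, -0.001], [0.0, -0.003, -1.0]]
contact_force: [1.0, 0.1, -1.9]
grip_width: 0.0226
[ 1.2  -0.08 -3.23 -0.03 -0.22 -0.03] [ 0.53962449 -0.07739582  0.24711211] [  0.   -48.57 -28.84  -0.05   0.43  -0.  ]
```

View pics/sc7.png

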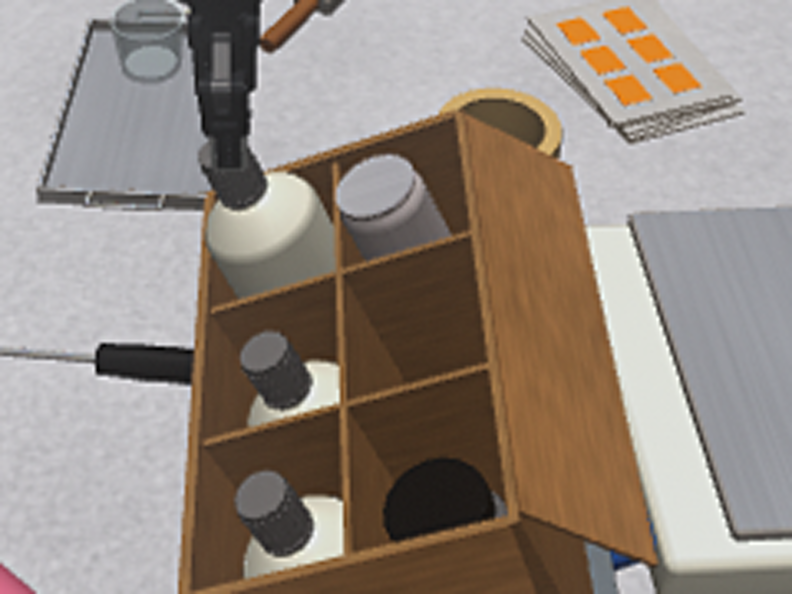

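```bash
python3 -m pendant '[[-1,[-0.4,0.02,1],0],[-1,[-0.42,0.02,1],0],[-1,[-0.42,0.02,1],0],[-1,[-0.42,0.02,1],0],[-1,[-0.42,0.02,1],0],[-1,[-0.42,0.02,1],0],[-1,[-0.42,0.02,1],0],[-1,[-0.42,0.02,1],0]]' 80; python3 -m pendant '[[-1,[-0.3,0.02,1],0],[-1,[-0.2,0,1],0],[-1,[0,0,0.5],0],[-1,[0,0,0],0]]'; python3 - <<'E'
from workcell import robot
import numpy as np
F=[];
for i in range(6): 
    s=robot.read_state(); F.append(np.r_[s['contact_force'],s['moment']]); d=robot.get_image("scene")
print(np.mean(F,0).round(2),s['ee_pos'],s['tau'].round(2))
from h import *
crop(d["img"],220,140,480,350,3,"pics/sc8.png")
E
```

```text
time: 14.35
ee_pos: [0.5057, -0.0757, 0.3282]
tcp_rot: [[-0.051, -0.999, -0.0], [-0.999, 0.051, 0.0], [-0.0, 0.0, -1.0]]
contact_force: [0.2, -0.2, -4.0]
grip_width: 0.0228
time: 14.75
ee_pos: [0.5019, -0.0758, 0.3533]
tcp_rot: [[-0.051, -0.999, 0.002], [-0.999, 0.051, -0.0], [0.0, -0.002, -1.0]]
contact_force: [0.9, 1.3, -4.5]
grip_width: 0.023
[-0.21  0.28 -4.8   0.01  0.1   0.01] [ 0.50096229 -0.07551931  0.35159696] [ 0.000e+00 -4.275e+01 -3.329e+01  3.000e-02 -1.000e-01  0.000e+00]
```

View pics/sc8.png

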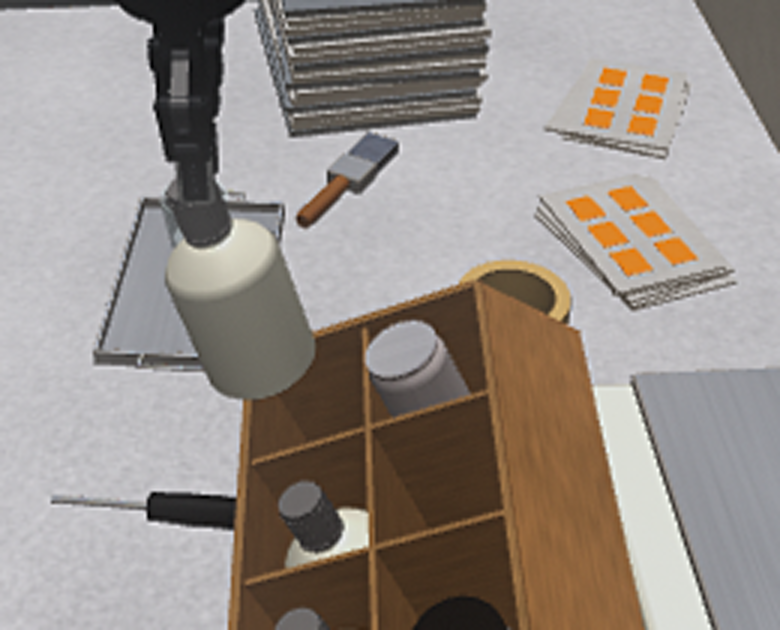

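```bash
python3 - <<'E'
from h import *
s=np.load("scene0.npz");t=np.load("top0.npz")
crop(t["img"],150,245,310,355,5,"pics/tray.png")
w=cloud(t)
m=(w[...,2]>.009)&(w[...,2]<.05)&(w[...,0]>.36)&(w[...,0]<.6)&(w[...,1]>.08)&(w[...,1]<.42)
P=w[m][:,:2]; print(len(P)); 
r=cv2.minAreaRect((P*1000).astype(np.float32)); print(r,cv2.boxPoints(r))
# pot
m=(w[...,2]>.03)&(w[...,0]>.36)&(w[...,0]<.56)&(w[...,1]>.18)&(w[...,1]<.45); print("pot",m.sum(),w[m].mean(0) if m.any() else 0,w[m].min(0),w[m].max(0))
ws=cloud(s); m=(ws[...,2]>.02)&(ws[...,2]<.07)&(ws[...,0]>.36)&(ws[...,0]<.56)&(ws[...,1]>.15)&(ws[...,1]<.45); print("pot s",m.sum(),ws[m].mean(0),ws[m].min(0),ws[m].max(0))
E
```

```text
1632
((490.03863525390625, 271.2828369140625), (283.28369140625, 190.57373046875), 82.40218353271484) [[376.86063 143.48322]
 [565.7613  118.28583]
 [603.2167  399.08246]
 [414.31598 424.27985]]
pot 423 [0.4712858  0.33974067 0.05097684] [0.43799095 0.29978467 0.03002778] [0.50256651 0.36636154 0.06251919]
pot s 431 [0.46646516 0.3319126  0.04318393] [0.38551116 0.2071414  0.02002237] [0.49875817 0.36669126 0.06087037]
```

View pics/tray.png

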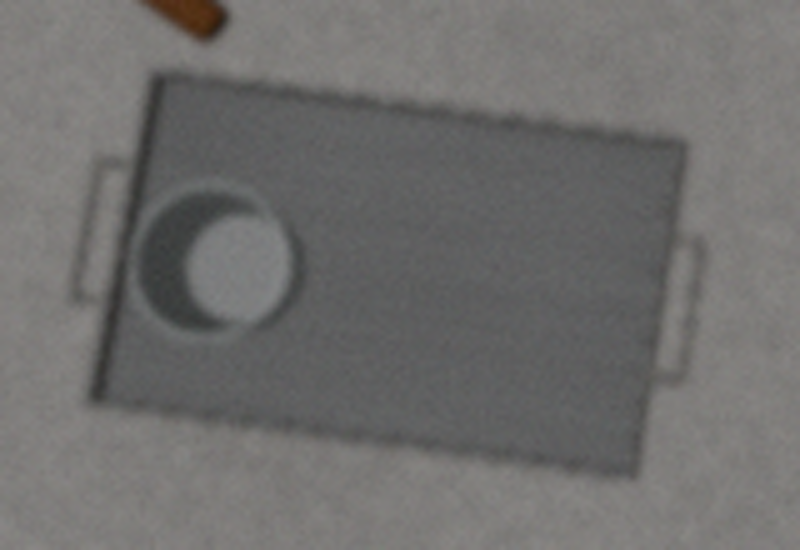

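```bash
python3 - <<'E'
from h import *
t=np.load("top0.npz")
c=np.array([ray(t,u,v,.016) for u,v in[(181.4,259.6),(287.2,273),(277,340),(168.4,325.6)]]);print(c.round(4))
print(np.linalg.norm(np.roll(c,-1,0)-c,axis=1))
ctr=c.mean(0);y=(c[0]+c[3]-c[1]-c[2])/2;y=y[:2]/np.linalg.norm(y[:2]);x=np.array([y[1],-y[0]]);print(ctr,x,y,"yaw",np.degrees(np.arctan2(-y[0],y[1])))
print("goal",ctr[:2]-.05*y,"pot in tray",(np.array([.471,.337])-ctr[:2])@np.c_[x,y])
E
```

```text
[[0.554  0.3716 0.016 ]
 [0.5247 0.1372 0.016 ]
 [0.3803 0.1564 0.016 ]
 [0.4103 0.3908 0.016 ]]
[0.23629371 0.14569865 0.23637251 0.14493232]
[0.46732791 0.26400594 0.016     ] [ 0.99209153 -0.12551651] [0.12551651 0.99209153] yaw -7.210584445932773
goal [0.46105208 0.21440137] pot in tray [-0.00551891  0.07287769]
```

```bash
python3 -m pendant '[[-1,[-1,0,0.3],0],[-1,[-1.5,0,0],0],[-1,[-1.5,0,0],0],[-1,[-1.5,0,0],0],[-1,[-1.5,1,0],0],[-1,[-1,2,0],0],[-1,[-0.5,2.5,0],0],[-1,[-0.4,3,0],0]]' 80; python3 -m pendant '[[-1,[-0.4,3,0],0],[-1,[-0.3,3,0],0],[-1,[-0.2,3,0],0],[-1,[0,3,-1],0],[-1,[0,3,-1.5],0],[-1,[0,2.5,-2],0],[-1,[0,1.7,-2],0],[-1,[0,1,-2],0]]'; python3 -m pendant '[[-1,[0,0.3,-2],0],[-1,[0,0,-1.5],0],[-1,[0,0,0],0],[-1,[0,0,0],0]]'; python3 - <<'E'
from workcell import robot
import numpy as np
from h import *
s=robot.read_state(); d=robot.get_image("scene");np.savez("s9.npz",**d)
print(s['ee_pos'],s['contact_force'].round(1),s['moment'].round(2),s['joint_pos'].round(0))
crop(d["img"],200,100,400,300,3,"pics/sc9.png")
d=robot.get_image("top");np.savez("t9.npz",**d);crop(d["img"],130,180,330,360,3,"pics/tc9.png")
E
```

```text
time: 15.85
ee_pos: [0.4106, 0.0102, 0.3554]
tcp_rot: [[-0.053, -0.999, 0.0], [-0.999, 0.053, 0.0], [-0.0, -0.0, -1.0]]
contact_force: [0.1, -0.0, -5.2]
grip_width: 0.0227
time: 16.65
ee_pos: [0.4019, 0.213, 0.2699]
tcp_rot: [[-0.05, -0.999, 0.0], [-0.999, 0.05, 0.001], [-0.001, -0.0, -1.0]]
contact_force: [0.4, -0.0, -4.2]
grip_width: 0.0224
time: 17.05
ee_pos: [0.4025, 0.2144, 0.2357]
tcp_rot: [[-0.051, -0.999, -0.0], [-0.999, 0.051, 0.0], [-0.0, 0.0, -1.0]]
contact_force: [0.2, 0.1, -4.4]
grip_width: 0.0229
[0.40251298 0.21439622 0.23570166] [ 0.2  0.1 -4.4] [0.   0.09 0.02] [ 19.   8. 103.   0.  69. 112.]
```

View pics/sc9.png

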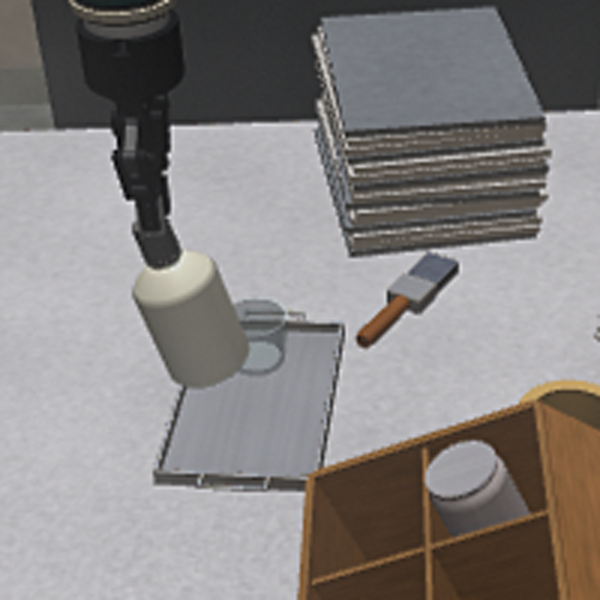

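View pics/tc9.png

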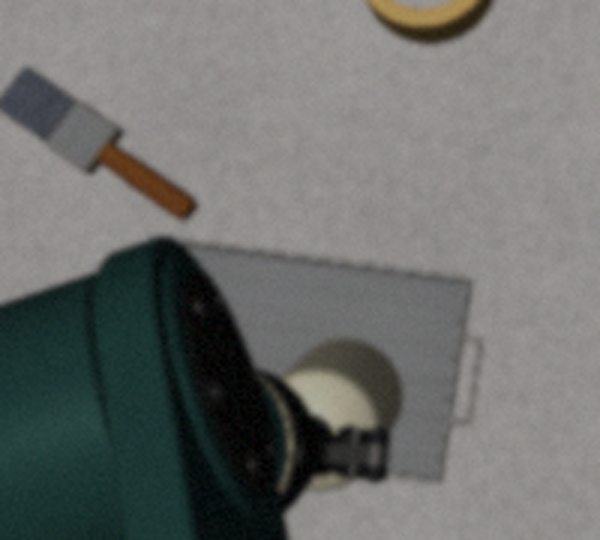

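```bash
python3 - <<'E'
from h import *
from scipy.optimize import least_squares
d=np.load("s9.npz");w=cloud(d);im=d["img"].astype(int)
tcp=np.array([.4025,.2144,.2357])
r=w-tcp
hsv=cv2.cvtColor(d["img"],cv2.COLOR_RGB2HSV)
m=(np.linalg.norm(r,axis=-1)<.19)&(r[...,2]<-.03)&(w[...,2]>.07)&(im.sum(-1)>330)&(np.abs(r[...,1])<.05)
m=cv2.erode(m.astype(np.uint8),np.ones((3,3)))>0
P=w[m];print(len(P),P.min(0),P.max(0))
def f(p):
    a=np.array([p[0],p[1],1]);a/=np.linalg.norm(a);q=P-np.array([p[2],p[3],tcp[2]-.09])
    al=q@a; rad=np.linalg.norm(q-al[:,None]*a,axis=1); return rad-.038
# keep body only: iterate
p=np.array([-.4,0,tcp[0]+.035,tcp[1]]);P0=P
for _ in range(4):
    a=np.array([p[0],p[1],1]);a/=np.linalg.norm(a);al=(P0-np.array([p[2],p[3],tcp[2]-.09]))@a
    P=P0[al<.025]; p=least_squares(f,p,loss='soft_l1',f_scale=.002).x
a=np.array([p[0],p[1],1]);a/=np.linalg.norm(a)
print("axis",a,"lean",np.degrees(np.arctan2(-a[0],a[2])),np.degrees(np.arcsin(a[1])),"rms",f(p).std(),len(P))
q=np.array([p[2],p[3],tcp[2]-.09]); al=(P-q)@a; print("bottom along",np.percentile(al,[0,1,5]))
print("axis at tcp height",q+a*.09/a[2])
al=(P0-q)@a
b=q+a*np.percentile(al,.5); print("foot centre approx",b, "grip-foot", (tcp-b)@a)
E
```

```text
212 [0.38287895 0.17762158 0.18362925] [0.44400508 0.22309248 0.20455212]
axis [-0.37139068  0.          0.92847669] lean 21.80140948635181 0.0 rms nan 0
  ret = _var(a, axis=axis, dtype=dtype, out=out, ddof=ddof,
  arrmean = um.true_divide(arrmean, div, out=arrmean,
  ret = ret.dtype.type(ret / rcount)
Traceback (most recent call last):
IndexError: index -1 is out of bounds for axis 0 with size 0
```

```bash
python3 - <<'E'
from h import *
from scipy.optimize import least_squares
d=np.load("s9.npz");w=cloud(d);im=d["img"].astype(int)
tcp=np.array([.4025,.2144,.2357])
r=w-tcp
m=(np.linalg.norm(r,axis=-1)<.19)&(r[...,2]<-.03)&(w[...,2]>.07)&(np.abs(r[...,1])<.06)&(r[...,0]>-.06)&(r[...,0]<.11)
m=cv2.erode(m.astype(np.uint8),np.ones((3,3)))>0
P0=w[m];print(len(P0),P0.min(0),P0.max(0))
q0=lambda p:np.array([p[2],p[3],tcp[2]-.09])
ax=lambda p:np.array([p[0],p[1],1])/np.linalg.norm([p[0],p[1],1])
def f(p,P):
    a=ax(p);q=P-q0(p);al=q@a; return np.linalg.norm(q-al[:,None]*a,axis=1)-.038
p=np.array([-.4,0,tcp[0]+.035,tcp[1]])
for _ in range(5):
    al=(P0-q0(p))@ax(p); P=P0[(al<.03)&(al>-.055)]; p=least_squares(f,p,args=(P,),loss='soft_l1',f_scale=.002).x
a=ax(p);q=q0(p)
print("axis",a,"lean",np.degrees(np.arctan2(-a[0],a[2])),np.degrees(np.arcsin(a[1])),"rms",f(p,P).std(),len(P))
al=(P0-q)@a; print("along",np.percentile(al,[0,1,3])); b=q+a*np.percentile(al,.5)
print("foot",b,"tcp rel", (tcp-b)@a, (tcp-b)-((tcp-b)@a)*a)
E
```

```text
971 [0.38266264 0.17175567 0.09987084] [0.46562955 0.22309248 0.20455212]
axis [-0.2606367   0.00215222  0.96543455] lean 15.107881113087325 0.12331297738089349 rms 0.001625176532948678 613
along [-0.04625723 -0.04314132 -0.03923015]
foot [0.43281202 0.21399496 0.10333998] tcp rel 0.13568622977992265 [0.00505279 0.00011301 0.00136384]
```

```bash
python3 -m pendant '[[-1,[0.7,0,-1.5],0],[-1,[0.7,0,-1.5],0],[-1,[0.6,0,-1.5],0],[-1,[0,0,-1.2],0],[-1,[0,0,-1],0],[-1,[0,0,-0.8],0],[-1,[0,0,0],0],[-1,[0,0,0],0]]' 80;  python3 -m pendant '[[-1,[0,0,-0.3],0],[-1,[0,0,0],0]]'; python3 -m pendant '[[-1,[0,0,-0.2],0],[-1,[0,0,0],0]]'
```

```text
time: 17.95
ee_pos: [0.4232, 0.2145, 0.1604]
tcp_rot: [[-0.051, -0.999, 0.0], [-0.999, 0.051, 0.0], [-0.0, -0.0, -1.0]]
contact_force: [0.0, -0.0, -4.9]
grip_width: 0.0229
time: 18.15
ee_pos: [0.4234, 0.2145, 0.1575]
tcp_rot: [[-0.051, -0.999, 0.001], [-0.999, 0.051, 0.0], [-0.0, -0.001, -1.0]]
contact_force: [-0.9, 0.3, -4.3]
grip_width: 0.0228
time: 18.35
ee_pos: [0.4232, 0.2144, 0.1552]
tcp_rot: [[-0.051, -0.999, -0.0], [-0.999, 0.051, 0.0], [-0.0, 0.0, -1.0]]
contact_force: [-0.3, -0.5, -4.5]
grip_width: 0.0227
```

```bash
for i in 1; do python3 -m pendant '[[-1,[0,0,-0.15],0],[-1,[0,0,0],0]]'; python3 -m pendant '[[-1,[0,0,-0.15],0],[-1,[0,0,0],0]]'; python3 -m pendant '[[-1,[0,0,-0.1],0],[-1,[0,0,0],0]]';  python3 -m pendant '[[-1,[0,0,-0.1],0],[-1,[0,0,0],0]]';done | grep -E "ee_pos|contact"
```

```text
ee_pos: [0.4232, 0.2144, 0.1536]
contact_force: [-0.3, -0.0, -4.3]
ee_pos: [0.424, 0.2146, 0.1528]
contact_force: [0.3, -0.6, 1.6]
ee_pos: [0.4249, 0.2148, 0.1525]
contact_force: [0.7, -0.6, 7.4]
ee_pos: [0.4259, 0.2151, 0.1524]
contact_force: [0.4, -1.0, 13.9]
```

```bash
(python3 -m pendant '[[-1,[0.2,0,0.2],0],[-1,[0.4,0,0.05],0],[-1,[0.4,0,0],0],[-1,[0,0,0],0]]' 30; python3 -m pendant '[[-1,[0.4,0,0],0],[-1,[0.4,0,-0.05],0],[-1,[0.4,0,-0.05],0],[-1,[0,0,0],0]]') | grep -E "ee_pos|contact|width"; python3 - <<'E'
from workcell import robot
import numpy as np
from h import *
s=robot.read_state(); d=robot.get_image("scene");np.savez("s10.npz",**d)
print(s['ee_pos'],s['contact_force'].round(1),s['moment'].round(2),s['joint_pos'].round(0))
crop(d["img"],200,100,400,300,3,"pics/sc10.png")
E
```

```text
ee_pos: [0.4337, 0.2143, 0.1525]
contact_force: [-0.4, -0.7, -0.1]
grip_width: 0.023
ee_pos: [0.4456, 0.2143, 0.1515]
contact_force: [-1.5, -0.4, -1.9]
grip_width: 0.0227
[0.44559029 0.21432716 0.15148878] [-1.5 -0.4 -1.9] [-0.13  0.5  -0.03] [ 18.  17. 104.   0.  59. 111.]
```

View pics/sc10.png

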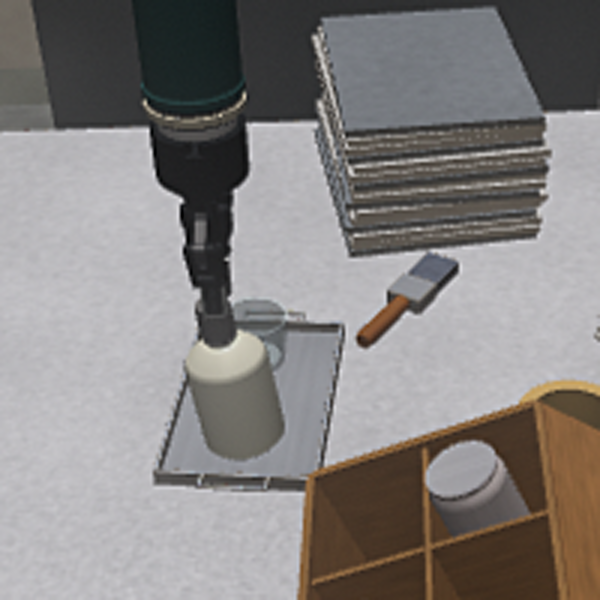

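The bottle leans less now: the axis runs from the cap at (215,320) to the foot at (245,455) in the crop. It's over the free half of the tray, so I'll keep rolling it upright.

```bash
(python3 -m pendant '[[-1,[0.4,0,-0.08],0],[-1,[0.4,0,-0.1],0],[-1,[0,0,0],0]]' 30; python3 -m pendant '[[-1,[0.4,0,-0.12],0],[-1,[0.3,0,-0.1],0],[-1,[0,0,0],0]]') | grep -E "ee_pos|contact|width"; python3 - <<'E'
from workcell import robot
import numpy as np
from h import *
s=robot.read_state(); d=robot.get_image("scene");np.savez("s11.npz",**d)
print(s['ee_pos'],s['contact_force'].round(1),s['moment'].round(2))
crop(d["img"],230,180,330,280,6,"pics/sc11.png")
E
```

```text
ee_pos: [0.454, 0.2144, 0.1501]
contact_force: [-0.3, -1.7, 1.9]
grip_width: 0.0229
ee_pos: [0.4622, 0.2152, 0.1485]
contact_force: [1.0, 2.1, 7.0]
grip_width: 0.023
[0.46215367 0.21518955 0.1485084 ] [1.  2.1 7. ] [ 0.28  0.2  -0.13]
```

View pics/sc11.png

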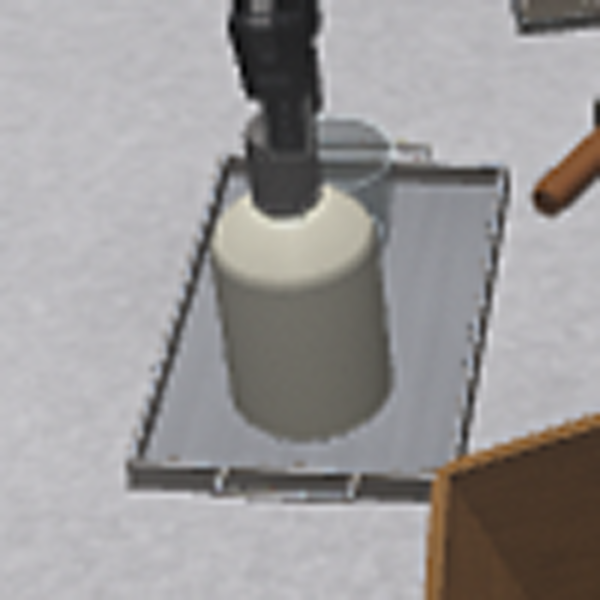

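```bash
cat > fit.py <<'E'
from h import *
from scipy.optimize import least_squares
def fit(d,c,zlo=.02,zhi=.085):
    w=cloud(d);m=(np.hypot(w[...,0]-c[0],w[...,1]-c[1])<.06)&(w[...,2]>zlo)&(w[...,2]<zhi)
    m=cv2.erode(m.astype(np.uint8),np.ones((3,3)))>0
    P=w[m]
    def f(p):
        a=np.array([p[0],p[1],1]);a/=np.linalg.norm(a);q=P-np.array([p[2],p[3],.05]);al=q@a
        return np.linalg.norm(q-al[:,None]*a,axis=1)-.038
    p=least_squares(f,[0,0,c[0],c[1]],loss='soft_l1',f_scale=.002).x
    print("lean deg x,y",np.degrees(np.arctan(p[:2])).round(1),"centre@50mm",p[2:].round(4),"rms",f(p).std().round(4),len(P))
E
python3 -c "
from fit import *
fit(np.load('s10.npz'),(.455,.213)); fit(np.load('s11.npz'),(.462,.213))"
```

```text
lean deg x,y [-7.6 -0. ] centre@50mm [0.453  0.2139] rms 0.0015 387
lean deg x,y [-1.7 -0.6] centre@50mm [0.4577 0.2167] rms 0.0015 361
```

```bash
(python3 -m pendant '[[-1,[0.25,0,0],0],[-1,[0.15,0,0.05],0],[-1,[0,0,0],0]]' 20; python3 -m pendant '[[-0.3,[0,0,0],0],[0,[0,0,0],0],[0.18,[0,0,0],0],[0.18,[0,0,0],0],[0.18,[0,0,0],0],[0.18,[0,0,0],0]]') | grep -E "ee_pos|contact|width"; python3 - <<'E'
from workcell import robot
from fit import *
s=robot.read_state(); d=robot.get_image("scene")
fit(d,(.462,.213))
crop(d["img"],230,180,330,280,6,"pics/sc12.png")
E
```

```text
ee_pos: [0.4642, 0.2148, 0.1482]
contact_force: [-0.4, 2.5, 1.6]
grip_width: 0.0226
ee_pos: [0.4642, 0.2143, 0.1482]
contact_force: [0.2, -0.6, 0.2]
grip_width: 0.0503
lean deg x,y [ 0.1 -0.4] centre@50mm [0.4598 0.2161] rms 0.0015 365
```

View pics/sc12.png

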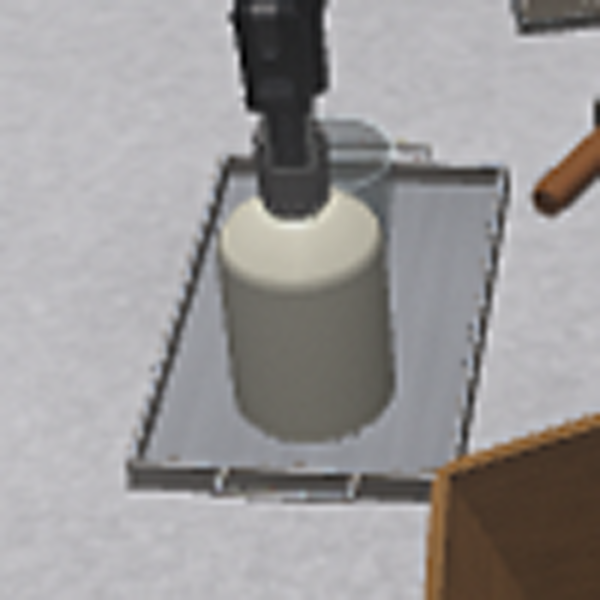

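Upright. The bottle stands on the tray floor, with its foot around (315,410) in the crop and the open fingers around its cap. Retreating straight up.

```bash
(python3 -m pendant '[[0.18,[0,0,0.5],0],[0.18,[0,0,1.5],0],[0.18,[0,0,3],0],[0.18,[0,0,4],0],[0.18,[0,0,4],0],[0.18,[-2,-4,2],0],[0.18,[-1,-4,0],0],[0.18,[0,-4,0],0]]'; python3 -m pendant '[[0.18,[0,-4,0],0],[0.18,[0,-4,0],0],[0.18,[0,-4,0],0],[0.18,[0,-4,0],0],[0.18,[0,0,0],0],[0.18,[0,0,0],0]]') | grep -E "time|ee_pos|contact|width"; python3 - <<'E'
from workcell import robot
from fit import *
d=robot.get_image("scene")
fit(d,(.462,.213)); cv2.imwrite("pics/sc13.png",d["img"][:,:,::-1])
d=robot.get_image("top");cv2.imwrite("pics/tc13.png",d["img"][:,:,::-1])
E
```

```text
time: 22.4
ee_pos: [0.4332, 0.0936, 0.2997]
contact_force: [0.3, -1.2, -0.3]
grip_width: 0.0502
time: 23.0
ee_pos: [0.4341, -0.0661, 0.2985]
contact_force: [0.4, -0.4, 0.3]
grip_width: 0.0504
lean deg x,y [ 0.3 -0.4] centre@50mm [0.4595 0.2158] rms 0.0015 370
```

View pics/sc13.png

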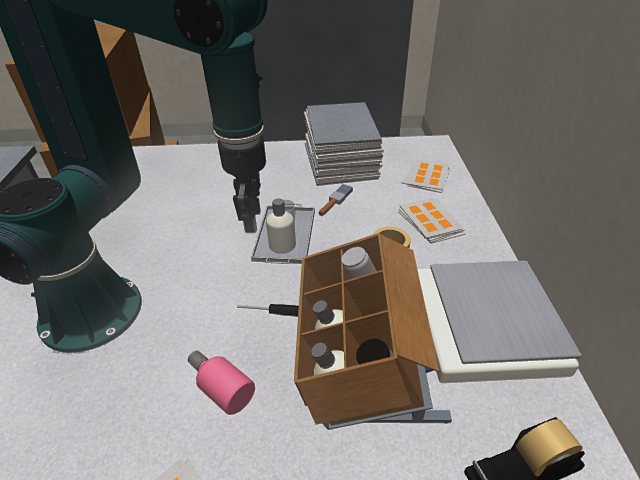

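View pics/tc13.png

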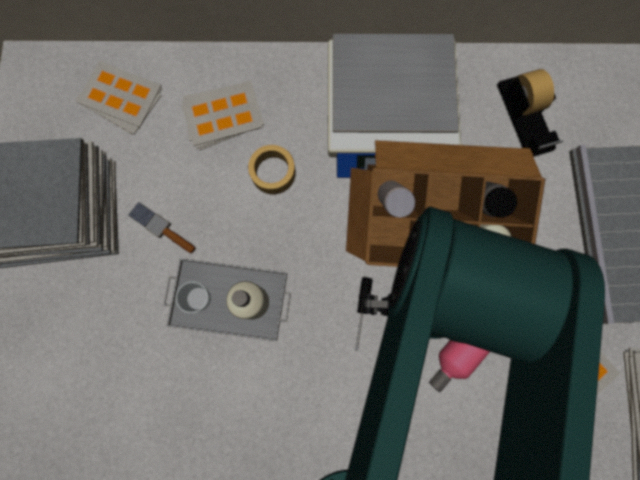

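The scene view shows the bottle upright in the tray at (281,228), with b at (322,312) and c at (323,357) still in their cells. The top view shows the pot at (192,297) where it was, and nothing else looks shifted. Handing in.

```bash
python3 -c "
from workcell import robot
print(robot.close_job())"
```

```text
the job is handed in; nothing more can be done
None
```

The full glue bottle is standing upright in the free half of the tray, beside the glue pot. It was bottle a, from the left cell, and I handed the job in at about 23 s of the 72 s allowed.

- **Finding the full one:** I lifted all three by the cap. Bottle c read about 2 N (half used), b about 0.7 N (empty), and a about 3.2 N in its cell.
- **Readings that disagreed:** the in-cell readings for a and c were below their true weights, probably because the cell wall carried part of the load. Once clear of the carton, a read 4.8 N (one short reading), which confirmed it as full. I had already put b and c back in their own cells.
- **Setting it down:** I drew it out along the slope, touched its lower edge to the tray floor, rolled it upright and let go. The downward push peaked at about 14 N.
- **Last checks:** the bottle leans less than 0.5° and is about 2 mm from the spot I aimed for. Bottles b and c stand in their cells, and the gripper is touching nothing. The pot, can, jar, brush, screwdriver and tape roll look unmoved, but I judged that by eye from the pictures.
- **One oddity:** when gripping the caps the gripper showed an opening of 23–26 mm instead of 30 mm. The pictures showed the caps properly held, so I put it down to the pads compressing.

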